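# Slide the tall buffer bottle into its sampler station and shut the gate

### The job

Slide the tall narrow bottle along the deck, upright all the way, into the open-fronted U-shaped bottle station until it is fully home under the needle, then swing the station's gate bar completely shut behind it. Only push with the fingers: do not lift the bottle or take it between the fingers, and do not tip it. Leave the other loose things where they are.

Things in the scene. Friction and masses are not known exactly. Their poses are not given: they have to be found in the camera images.
- bottle: The tall narrow bottle: round, amber, white label, white screw cap; 52 mm in diameter up to 128 mm, then a shoulder and a 35 mm cap; 185 mm high, 0.3 to 0.52 kg. Stands on the deck (work surface, z = 0) in front of the station, within 0.2 m of its seat. Origin: centre of its underside, z up its axis. Pushed below about 25 mm it slides upright; pushed above about 35 mm it may tip.
- station: Bottle station, fixed to the deck: aluminium U-block 40 mm high, 92 mm wide, open at its front. Origin: on the deck at the seat. Its -x side is the mouth: the bottle goes in along +x; +y is left when looking in. No floor: the bottle slides on the deck; the smooth slot faces let it slip along them. A wide 120 degree V at the rear stops and centres it. The block ends at x = +64 mm.
- seat (a point): The seat, at the station's origin: where the centre of the bottle's underside stands when the bottle is fully home, touching both faces of the V; axes as the station's.
- slot_mouth (a point): Middle of the slot's mouth, on the deck, 24 mm in front of the seat. The slot is 56 mm wide (bottle clearance 2 mm a side) from 8 mm in front of the seat inwards; before that, short lips widen to 69 mm at x = -27 mm. Axes as the station's.
- needle_tip (a point): Tip of the thin sampler needle, 202 mm above the seat. It hangs under a black carrier (20 mm in diameter, 242 to 272 mm up) on a 16 mm square arm that runs level from the post to the seat's axis, 247 to 263 mm up.
- post_top (a point): Top centre, 272 mm up, of the upright needle post at the right rear of the block: x = 45, y = -85 mm in the station's frame; 22 mm in diameter with a 52 mm round foot 10 mm high and a 34 mm collar at the top.
- gate (a joint): Angle q of the gate about its upright pivot, rad. 0: shut, straight across the mouth; starts swung open to the left at 1.95 to 2.2 (1.57: pointing straight out of the mouth); stop at 2.5. From the pivot the bar points along (-sin q, -cos q) in the station's x, y. It stays where it is left and needs about 0.05 N m (0.6 N at its end) to turn.
- gate_pivot (a point): Top of the gate's pivot pin, left of the mouth: x = -36, y = +48 mm in the station's frame, 40 mm up. The gate is a flat aluminium bar 88 mm long, 6 mm thick, 8 to 30 mm above the deck. Shut, its outer face is at x = -36 mm and its inner face at x = -30 mm, about 4 mm clear of a bottle that is home; it cannot shut on one that is not.
- gate_end (a point): Axis of the gate's round black end (10 mm in diameter, 7 to 33 mm high), 87 mm from the pivot axis; this point is 20 mm above the deck and turns with the gate.
- jar: Bystander: squat amber jar with black lid, 60 mm in diameter, 78 mm high, behind the wide rack (the side away from the robot). Origin: centre of its underside.
- vial_a: Bystander: clear vial with white cap, 21 mm in diameter, 56 mm high, standing behind the station. Origin: centre of its underside.
- vial_b: Bystander: vial like the other, standing behind the narrow rack. Origin: centre of its underside.
- cap: Bystander: grey spare screw cap lying on the deck, 38 mm in diameter, 17 mm high, in front of the wide rack. Origin: centre of its underside.
- wrench: Bystander: steel fitting wrench lying flat, 120 mm long along its x, in front of the narrow rack. Origin: on the deck, under the middle of the wrench.
- tip_box: Bystander: grey box with clear lid, 115 by 80 mm, 62 mm high, on the robot's left. Origin: centre of its underside.
- rack_wide: Bystander, fixed: aluminium vial block beside the station, x -30 to 70, y -60 to 60 mm in its own frame, vials to 88 mm high; in front of it a clamp (x -60 to -30 mm, 22 mm wide, 36 mm high with its black knob). Origin: on the deck.
- rack_narrow: Bystander, fixed: pair of aluminium tube blocks, x -30 to 70, y -52 to 53 mm in their own frame, tubes to 78 mm high, the same clamp in front. Origin: on the deck. The station, the wide rack and this one stand in a row about 0.21 m apart, in any order.

How it is judged:
On the way, in this order (a step that is already met when the one before it is completed fails the run):
1. the bottle stands upright in the station, within 10 mm of the seat, while the gate is still open (horizontal distance between bottle and seat below 0.01 m and angle between bottle's own z axis and vertical below 0.05 rad and height (world z) of bottle below 0.004 m and value of joint gate above 0.4 rad), for 0.2 s.
2. the gate is shut behind the bottle (horizontal distance between bottle and seat below 0.006 m and angle between bottle's own z axis and vertical below 0.05 rad and height (world z) of bottle below 0.004 m and value of joint gate below 0.1 rad), for 0.2 s.
At the end, for the whole second after the job is handed in: The bottle stands upright and at rest on the deck with its axis within 6 mm of the seat, the gate is shut to within 0.1 rad, and each loose bystander is within 20 mm of where it stood (all of step 2 and linear speed of bottle below 0.02 m/s and distance of each of jar, vial_a, vial_b, cap, wrench, tip_box from where it was at the start of the episode below 0.02 m); the robot touches nothing.
It fails at once if the bottle tips more than about 11 degrees (angle between bottle's own z axis and vertical above 0.2 rad).
It fails at once if the bottle is lifted off the deck (height (world z) of bottle above 0.01 m).
It fails at once if the bottle is taken between the fingers (horizontal distance between the grasp point and bottle below 0.02 m and z of the grasp point in the frame of bottle between 0 and 0.185 m).
It fails at once if another loose thing is pushed more than 20 mm (distance of any of jar, vial_a, vial_b, cap, wrench, tip_box from where it was at the start of the episode above 0.02 m).
It also fails if it takes over 72 s, if anything falls off the work surface, if the arm or the gripper's body presses on something with over 40 N, if the wrist force passes 120 N, or if a joint passes its speed limit or range.

### The arm

A 7-joint arm with a two-finger parallel gripper is mounted at the origin on the work surface. World frame = base frame: x ahead of the robot, y to its left, z up, the work surface at z = 0. Lengths are in m, angles in rad, forces in N, time in s.
With the tool pointing down it reaches from about 0.35 to 0.9 m from the base axis. Payload 7.2 kg.
Tool frame: the origin (TCP) lies on the mounting face of the last link; the fingertips stand 182 mm ahead of it and the grasp point (between the pads) lies 163 mm ahead of it; z points along the fingers, x is the direction in which the jaws open and shut, and the axes are right-handed (so a half turn about z gives the same grasp; the last joint's range is limited). The gripper opens to 88 mm and grips with 3 to 60 N. Pads are 20 mm wide; open, the fingers measure 115 mm over their backs; the gripper's body (75 mm by 178 mm) begins 61 mm behind the grasp point.
Start: joints at [-1.262, 0.411, -0.013, 1.596, 0.006, 1.134, -0.082], TCP at [0.23, 0.581, 0.405] pointing down, gripper open.
Joint ranges: [-2.95, 2.95], [-0.29, 1.99], [-1.47, 1.44], [0.14, 2.54], [-1.03, 4.17], [0.13, 1.85], [-2.86, 2.86]. Speed limits (rad/s): [2.39, 2.39, 3.01, 3.01, 3.14, 3.14, 3.14].

### API

Orientations are given as a 3x3 rotation matrix whose columns are the frame's x, y, z axes.
In Python, from bench import manip gives the robot as it stands. The module is installed in compiled form; this text tells all that it offers. Calls block until the motion is done:
- manip.reach(position, orientation): joint-space move of the TCP to a pose.
- manip.move_straight(position, orientation=None, velocity=0.15, force_limit=None): straight line of the TCP; orientation=None keeps the orientation; velocity is the mean speed in m/s. With force_limit (N) it stops when the force on the tool has changed by that much, and returns True; else False.
- manip.movej(angles): joint-space move.
- manip.gripper_to(opening, force=None): finger opening in m; force is the grip in N (None keeps the last); returns when the fingers have stopped.
- manip.pause(seconds).
- manip.inverse_kinematics(position, orientation): joint angles nearest the present ones, or None.
- manip.get_obs(): the state.
- manip.read_camera(name): name is "side" or "top" or "wrist"; returns the picture (384x512x3 uint8, red, green, blue); there is no depth.
- manip.get_calibration(name): a dict with "vertical_fov" (degrees; the focal length in pixels is half the picture's height over the tangent of half this angle, whatever the lens; pixels are square), "cx", "cy" (the principal point, pixels), "pose" (4x4, takes a point from camera to world coordinates). Camera axes: x right, y down, z forward; pixel columns grow to the right and rows downward; lengths in m; the calibration is good to about 2 mm. A picture is of the moment at which its call begins: read the wrist's pose just before it. get_calibration takes no time and is no camera call; for the wrist camera it gives the pose at the moment of the call.
A pose or a line that the arm cannot do raises manip.IKError and nothing moves.
- manip.sign_off(): hands the job in, once; it reports no verdict.
The state is a dict: "time": time; "joints": joint angles; "qd": joint speeds; "tau": joint torques, N m; "ee_pos": TCP position; "tcp_rot": TCP orientation; "ft_force": force on the tool from outside, world axes, zero at the start; "ft_torque": the same for the moment, N m; "width": finger opening in m.
Only numpy, scipy, OpenCV 4.12 (cv2) and the standard library are available. Lean on these libraries where they do the work, as an engineer would, in place of code of your own. Each camera call takes 0.05 s, during which the arm holds its last target.

## Working session

There is one attempt and no reset: what is moved stays moved. The work goes in short steps, each a Python script; the robot and the scene stay as the last script left them, time stands still between calls to the robot, and variables do not carry over. Pictures are saved under pics/ and viewed, and the job is handed in when it is done.

```bash
mkdir -p pics
python3 - <<'E'
from bench import manip
import cv2,numpy as np
np.set_printoptions(precision=4,suppress=True)
for n in("top","side","wrist"):
    c=manip.get_calibration(n);print(n,c)
    im=manip.read_camera(n);cv2.imwrite(f"pics/{n}0.png",im[:,:,::-1])
o=manip.get_obs();print(o)
E
```

```text
top {'vertical_fov': 45.36863897325161, 'cx': 257.34129968496944, 'cy': 192.80815944916762, 'pose': array([[ 0.0086, -0.9912,  0.1322,  0.3786],
       [-0.9999, -0.0076,  0.0081,  0.0806],
       [-0.007 , -0.1323, -0.9912,  1.6779],
       [ 0.    ,  0.    ,  0.    ,  1.    ]])}
side {'vertical_fov': 55.3451521727591, 'cx': 260.34276190421934, 'cy': 191.09942723560835, 'pose': array([[ 0.6971, -0.3329,  0.635 ,  0.006 ],
       [-0.7167, -0.3471,  0.6048, -0.5107],
       [ 0.0191, -0.8767, -0.4806,  0.6536],
       [ 0.    ,  0.    ,  0.    ,  1.    ]])}
wrist {'vertical_fov': 62.80328653451425, 'cx': 252.48420666597562, 'cy': 187.5973374435745, 'pose': array([[ 0.3674,  0.8879,  0.277 ,  0.1526],
       [ 0.9301, -0.3502, -0.111 ,  0.6104],
       [-0.0016,  0.2984, -0.9544,  0.3837],
       [ 0.    ,  0.    ,  0.    ,  1.    ]])}
{'time': 0.15, 'joints': array([-1.2622,  0.4117, -0.0127,  1.5968,  0.0056,  1.1343, -0.0822]), 'qd': array([ 0.0001, -0.0008,  0.0014, -0.0039, -0.0007,  0.0014,  0.0013]), 'tau': array([  0.0015, -58.8334,   0.6425, -29.1293,  -0.0537,   0.0158,
         0.0001]), 'ee_pos': array([0.2299, 0.581 , 0.404 ]), 'tcp_rot': array([[ 0.3679,  0.9299, -0.0004],
       [ 0.9299, -0.3679, -0.0012],
       [-0.0012,  0.0001, -1.    ]]), 'ft_force': array([ 0.2238, -0.6692, -0.079 ]), 'ft_torque': array([ 0.0245, -0.0341, -0.0035]), 'width': 0.08784352859049528}
```

View pics/top0.png

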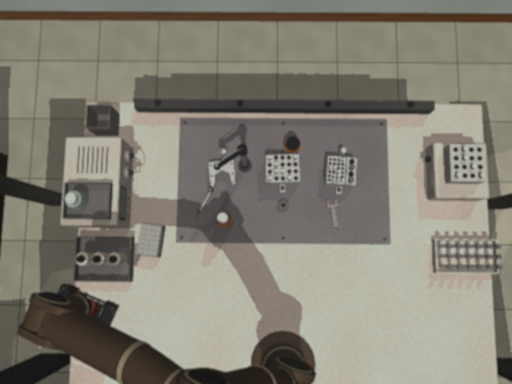

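View pics/side0.png

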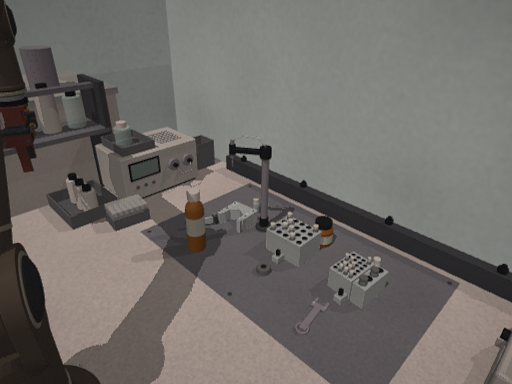

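View pics/wrist0.png

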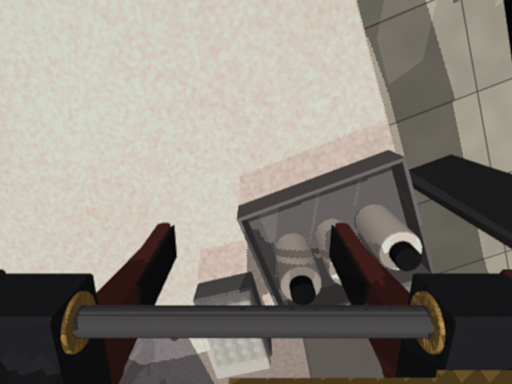

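```bash
cat > h.py <<'E'
import numpy as np,cv2
def ray(cal,u,v):
    f=192/np.tan(np.radians(cal["vertical_fov"]/2));P=cal["pose"]
    d=P[:3,:3]@np.array([(u-cal["cx"])/f,(v-cal["cy"])/f,1]);return P[:3,3],d
def at(cal,u,v,z):
    o,d=ray(cal,u,v);return o+d*(z-o[2])/d[2]
def proj(cal,p):
    f=192/np.tan(np.radians(cal["vertical_fov"]/2));P=cal["pose"]
    q=P[:3,:3].T@(np.asarray(p,float)-P[:3,3]);return np.array([cal["cx"]+f*q[0]/q[2],cal["cy"]+f*q[1]/q[2]])
def crop(im,x0,y0,x1,y1,s,fn,step=10):
    c=cv2.resize(im[y0:y1,x0:x1,::-1],None,fx=s,fy=s,interpolation=cv2.INTER_CUBIC)
    for x in range(x0-x0%-step,x1,step): cv2.putText(c,str(x),((x-x0)*s,10),0,.35,(0,255,0));cv2.line(c,((x-x0)*s,0),((x-x0)*s,5),(0,255,0))
    for y in range(y0-y0%-step,y1,step): cv2.putText(c,str(y),(0,(y-y0)*s),0,.35,(0,255,0));cv2.line(c,(0,(y-y0)*s),(5,(y-y0)*s),(0,255,0))
    cv2.imwrite(fn,c)
E
python3 - <<'E'
from h import *
im=cv2.imread("pics/top0.png")[:,:,::-1]
crop(im,180,110,270,240,4,"pics/top0c.png")
im=cv2.imread("pics/side0.png")[:,:,::-1]
crop(im,170,130,290,260,4,"pics/side0c.png")
E
```

```text
(no output)
```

View pics/top0c.png

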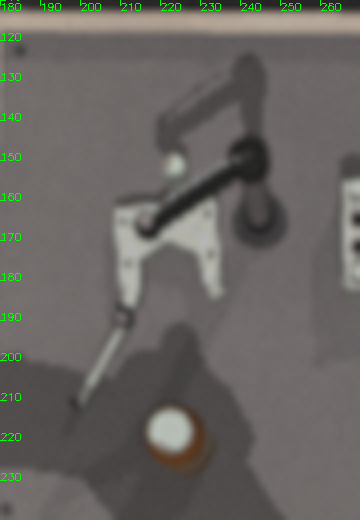

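View pics/side0c.png

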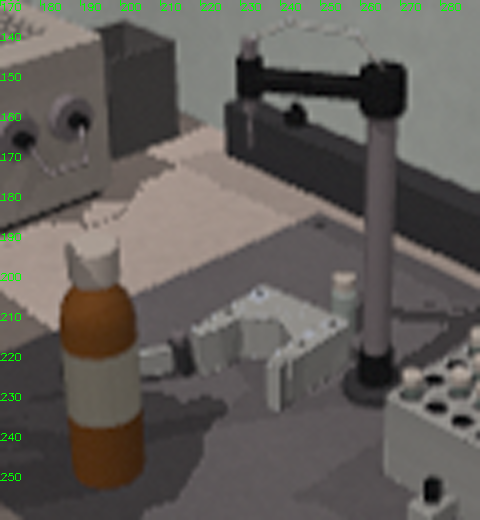

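Run:
```python
from h import *
from bench import manip
np.set_printoptions(precision=4,suppress=True)
c=manip.get_calibration("top")
for n,u,v,z in [("bottle",219.5,217.5,.185),("bottlebase?",223,221.5,.1),("pivot",209,190,.04),("posttop",241.5,149,.272),("foot",244,165.5,.01),("gateend",197.7,211,.033),("carrier",217,166,.272),("RL",208,162,.04),("RR",232.5,159,.04),("vial",221,151,.056),("lipR",234,184,.04),("cap",283,205,.017)]:
    print(n,at(c,u,v,z))
c=manip.get_calibration("side")
for n,u,v,z in [("bottlecap",193,190,.185),("base",196,250,0),("pivot",215.5,213,.04),("posttop",265.5,147.5,.272),("foot",262,224,.01),("carrier",232.5,141,.272),("vial",256,200,.056)]:
    print(n,at(c,u,v,z))
```

```text
bottle [0.4957 0.2153 0.185 ]
bottlebase? [0.4886 0.2107 0.1   ]
pivot [0.606  0.2682 0.04  ]
posttop [0.704  0.1428 0.272 ]
foot [0.7025 0.1443 0.01  ]
gateend [0.5304 0.3079 0.033 ]
carrier [0.6494 0.2184 0.272 ]
RL [0.7086 0.2741 0.04  ]
RR [0.7204 0.1853 0.04  ]
vial [0.7461 0.2262 0.056 ]
lipR [0.6285 0.1784 0.04  ]
cap [0.5562 0.0005 0.017 ]
bottlecap [0.5002 0.2072 0.185 ]
base [0.4859 0.1951 0.    ]
pivot [0.6131 0.2593 0.04  ]
posttop [0.7007 0.1349 0.272 ]
foot [0.7059 0.1456 0.01  ]
carrier [0.6673 0.2342 0.272 ]
vial [0.7422 0.2092 0.056 ]
```

```bash
cat >> h.py <<'E'
def R(yaw,a,flip):
    X=np.array([np.cos(yaw),np.sin(yaw),0]);Y=np.array([-X[1],X[0],0]);Z=np.array([0,0,1.])
    z=np.sin(a)*X-np.cos(a)*Z; x=-Y if flip else Y
    return np.column_stack([x,np.cross(z,x),z])
def tcp(tip,Rm): return np.asarray(tip,float)-.182*Rm[:,2]
E
python3 - <<'E'
from h import *
from bench import manip
np.set_printoptions(precision=2,suppress=True)
for flip in(0,1):
  for a in (30,35,45):
    Rm=R(np.radians(7.6),np.radians(a),flip)
    for tip in [(.44,.2,.012),(.5,.2,.012),(.625,.22,.012),(.535,.21,.32),(.55,.3,.02),(.6,.3,.02)]:
      print(flip,a,tip,manip.inverse_kinematics(tcp(tip,Rm),Rm))
E
```

```text
0 30 (0.44, 0.2, 0.012) [-0.78  0.44  0.04  2.52  2.3   0.37 -1.31]
0 30 (0.5, 0.2, 0.012) [ 0.33  0.9  -1.24  2.34  1.84  1.05 -0.43]
0 30 (0.625, 0.22, 0.012) [-0.02  0.67 -0.63  2.09  1.7   0.53 -0.31]
0 30 (0.535, 0.21, 0.32) [-0.93 -0.04  0.32  2.04  0.38  0.71  0.86]
0 30 (0.55, 0.3, 0.02) [-0.85  0.54  0.13  2.18  1.64  0.23 -0.64]
0 30 (0.6, 0.3, 0.02) [-0.84  0.59  0.22  2.09  1.42  0.15 -0.37]
0 35 (0.44, 0.2, 0.012) None
0 35 (0.5, 0.2, 0.012) [ 0.31  0.95 -1.25  2.4   1.98  1.15 -0.55]
0 35 (0.625, 0.22, 0.012) [ 0.25  0.89 -1.04  2.13  1.93  0.89 -0.35]
0 35 (0.535, 0.21, 0.32) [-0.99 -0.08  0.34  2.11  0.55  0.63  0.69]
0 35 (0.55, 0.3, 0.02) [-0.12  0.72 -0.83  2.19  1.83  0.83 -0.62]
0 35 (0.6, 0.3, 0.02) [-0.21  0.68 -0.63  2.11  1.81  0.67 -0.57]
0 45 (0.44, 0.2, 0.012) None
0 45 (0.5, 0.2, 0.012) None
0 45 (0.625, 0.22, 0.012) [ 0.24  0.97 -1.04  2.24  2.24  1.09 -0.59]
0 45 (0.535, 0.21, 0.32) [-1.07 -0.13  0.34  2.25  1.    0.54  0.22]
0 45 (0.55, 0.3, 0.02) [-0.95  0.63  0.12  2.34  2.32  0.61 -1.45]
0 45 (0.6, 0.3, 0.02) [-0.68  0.64 -0.1   2.23  2.26  0.63 -1.
[... 407 characters left out ...]
76]
1 35 (0.44, 0.2, 0.012) None
1 35 (0.5, 0.2, 0.012) [-0.31  0.54 -0.42  2.43  2.18  0.6   2.09]
1 35 (0.625, 0.22, 0.012) [-0.52  0.59 -0.02  2.18  2.27  0.31  2.09]
1 35 (0.535, 0.21, 0.32) [-0.52 -0.05 -0.11  2.09  0.49  0.61 -2.4 ]
1 35 (0.55, 0.3, 0.02) [-0.92  0.56  0.18  2.24  2.08  0.3   2.02]
1 35 (0.6, 0.3, 0.02) [-0.84  0.59  0.18  2.15  2.04  0.25  2.13]
1 45 (0.44, 0.2, 0.012) None
1 45 (0.5, 0.2, 0.012) None
1 45 (0.625, 0.22, 0.012) [-0.06  0.75 -0.63  2.26  2.31  0.83  2.23]
1 45 (0.535, 0.21, 0.32) [ 0.48 -0.09 -1.07  2.18  0.76  0.38 -2.68]
1 45 (0.55, 0.3, 0.02) [-0.5   0.66 -0.42  2.31  2.14  0.83  2.03]
1 45 (0.6, 0.3, 0.02) [-0.42  0.68 -0.42  2.22  2.16  0.77  2.12]
```

Run:
```python
from h import *
from bench import manip
np.set_printoptions(precision=4,suppress=True)
Rm=R(np.radians(7.6),0,0)
manip.reach([.55,.215,.52],Rm)
c=manip.get_calibration("wrist");im=manip.read_camera("wrist")
np.save("w1.npy",c["pose"]);cv2.imwrite("pics/w1.png",im[:,:,::-1])
c["pose"]=c["pose"].tolist();import json;json.dump(c,open("w1.json","w"))
o=manip.get_obs();print(o["time"],o["ee_pos"],o["joints"])
cv2.imwrite("pics/w1b.png",cv2.resize(im[:,:,::-1],(800,600),interpolation=cv2.INTER_CUBIC))
```

```text
2.0167 [0.5496 0.2162 0.5196] [-0.5829  0.2774  0.1645  1.5229 -0.0465  1.3456  1.2909]
```

View pics/w1b.png

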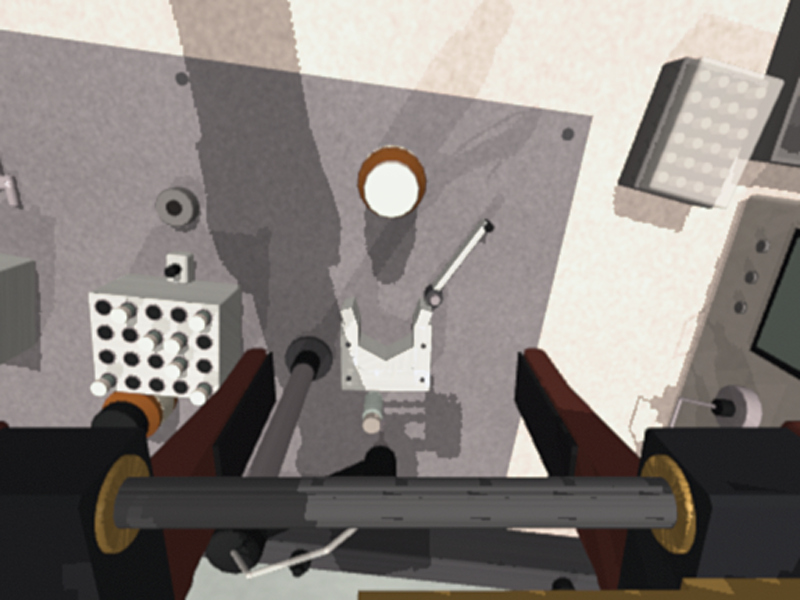

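Run:
```python
from h import *
im=cv2.imread("pics/w1.png")[:,:,::-1]
crop(im,210,85,325,270,4,"pics/w1c.png")
crop(im,210,85,325,180,6,"pics/w1d.png")
crop(im,180,160,300,260,6,"pics/w1e.png")
```

```text
(no output)
```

View pics/w1d.png

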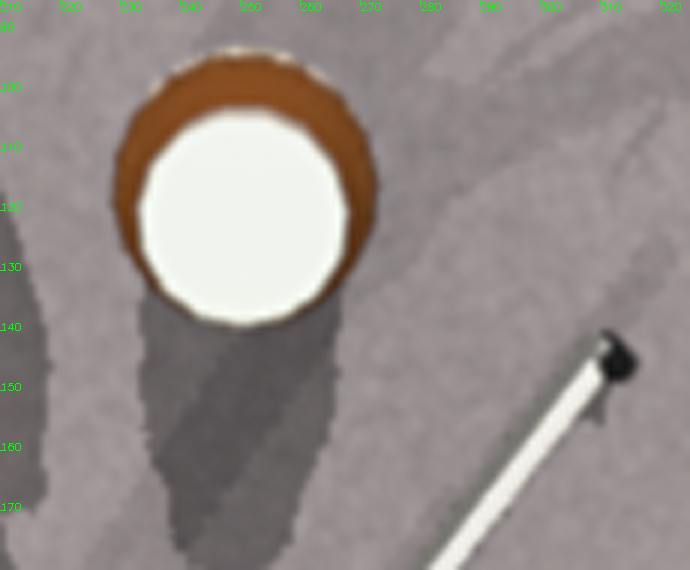

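View pics/w1e.png

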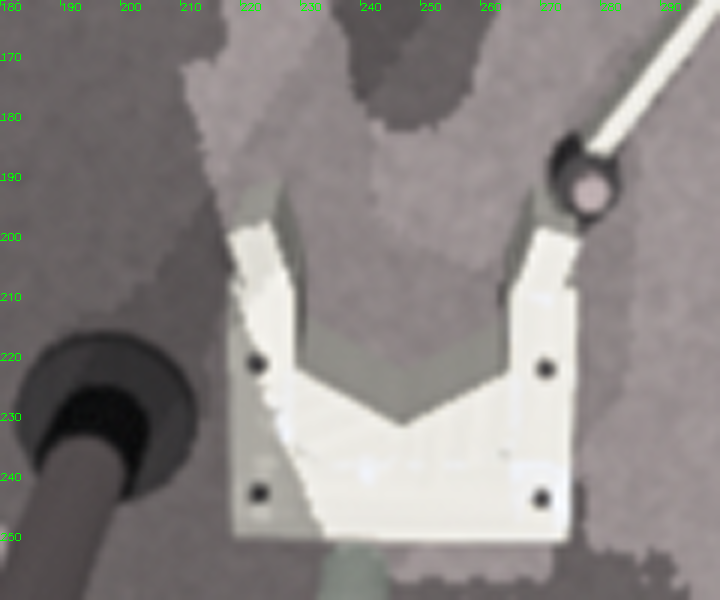

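Run:
```python
from h import *
import json
from scipy.optimize import least_squares
np.set_printoptions(precision=4,suppress=True)
c=json.load(open("w1.json"));c["pose"]=np.array(c["pose"])
B=at(c,250.6,121.1,.185);print("bottle",B)
pts=[(278.5,192.2,-.036,.048,.04),(218.7,250,.064,-.046,.04),(275,250.2,.064,.046,.04),(247,230.8,.030,0,.04),(229.3,221.7,.0138,-.028,.04),(265,222.2,.0138,.028,.04),(224.7,197,-.027,-.0345,.04),(270,198.3,-.027,.0345,.04),(197.8,229.2,.045,-.085,.008)]
def res(p):
    s,co=np.sin(p[2]),np.cos(p[2]);r=[]
    for u,v,x,y,z in pts:
        r+=list(at(c,u,v,z)[:2]-(p[:2]+[co*x-s*y,s*x+co*y]))
    return r
f=least_squares(res,[.65,.22,.13]);print(f.x,np.degrees(f.x[2]));print(np.array(f.fun).reshape(-1,2)*1000)
s,co=np.sin(f.x[2]),np.cos(f.x[2]);M=np.array([[co,s],[-s,co]])
print("bottle in st",M@(B[:2]-f.x[:2]));g=M@(at(c,312.5,144.2,.033)[:2]-f.x[:2]);d=g-[-.036,.048];print("gate",g,np.linalg.norm(d),np.arctan2(-d[0],-d[1]))
for n in[("l",228.8,117),("r",273,117)]: print(n, at(c,n[1],n[2],.1))
```

```text
bottle [0.4968 0.2065 0.185 ]
[0.6526 0.2212 0.1153] 6.607918885646452
[[-0.1739 -0.5485]
 [ 0.7672  0.3905]
 [-0.6181  0.0723]
 [-0.3545 -0.0679]
 [ 0.638  -0.2095]
 [ 0.3393  0.3247]
 [ 0.2583 -0.7547]
 [ 0.9042  0.3723]
 [-1.7606  0.4209]]
bottle in st [-0.1565  0.0033]
gate [-0.1101  0.0955] 0.0880178339563856 2.1403086765445356
('l', 228.8, 117) [0.5035 0.1795 0.1   ]
('r', 273, 117) [0.4961 0.234  0.1   ]
```

```bash
cat >> h.py <<'E'
S=np.array([.6526,.2212]);YAW=.1153
def st(x,y,z):
    s,c=np.sin(YAW),np.cos(YAW);return np.array([S[0]+c*x-s*y,S[1]+s*x+c*y,z])
def inv(p):
    s,c=np.sin(YAW),np.cos(YAW);d=np.asarray(p)[:2]-S;return np.array([c*d[0]+s*d[1],-s*d[0]+c*d[1],p[2]])
def tipst(o): return inv(o["ee_pos"]+.182*o["tcp_rot"][:,2])
E
python3 - <<'E'
from h import *
from bench import manip
np.set_printoptions(precision=4,suppress=True)
Rm=R(YAW,np.radians(30),0)
manip.gripper_to(.020)
manip.reach(tcp(st(-.2,.0033,.25),Rm),Rm)
o=manip.get_obs();print(o["time"],tipst(o),o["joints"],o["width"])
for z in(.12,.011): print(manip.inverse_kinematics(tcp(st(-.2,.0033,z),Rm),Rm))
for x in (-.15,-.1,-.05,-.03): print(manip.inverse_kinematics(tcp(st(x,0,.011),Rm),Rm))
c=manip.get_calibration("wrist");im=manip.read_camera("wrist");cv2.imwrite("pics/w2.png",im[:,:,::-1])
im=manip.read_camera("side");crop(im,120,80,320,280,3,"pics/s2.png")
E
```

```text
3.9 [-0.1994  0.0035  0.2511] [-0.6325 -0.0861 -0.0891  2.2526  0.5196  0.5952  0.5844] 0.020109009655357245
[-0.6878  0.1534 -0.0437  2.416   1.1699  0.3256 -0.1261]
[-0.5593  0.4548 -0.1961  2.4729  2.0999  0.4351 -1.088 ]
[ 0.1941  0.7466 -1.0367  2.3354  1.833   0.8564 -0.5277]
[ 0.2302  0.7966 -1.0382  2.2302  1.8014  0.849  -0.3911]
[-0.0354  0.6495 -0.6267  2.1374  1.7371  0.5407 -0.3918]
[-0.0244  0.6692 -0.6279  2.0925  1.7007  0.5382 -0.3279]
```

View pics/w2.png

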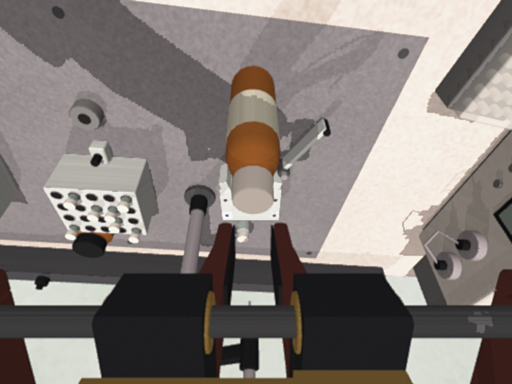

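View pics/s2.png

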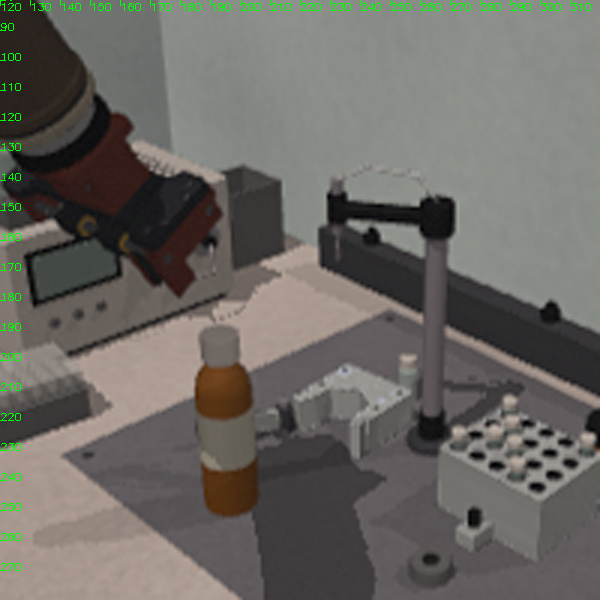

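Run:
```python
from h import *
from bench import manip
np.set_printoptions(precision=4,suppress=True)
Rm=R(YAW,np.radians(30),0)
try:
    print(manip.move_straight(tcp(st(-.2,.0033,.011),Rm),Rm,velocity=.12,force_limit=6))
except manip.IKError as e: print("IK",e)
o=manip.get_obs();print(o["time"],tipst(o),o["joints"],o["ft_force"])
im=manip.read_camera("side");crop(im,120,130,280,270,4,"pics/s3.png")
im=manip.read_camera("wrist");cv2.imwrite("pics/w3.png",im[:,:,::-1])
```

```text
False
6.2833 [-0.1999  0.0034  0.0114] [-0.5665  0.4535 -0.1878  2.4733  2.104   0.432  -1.093 ] [-0.2525  1.1967  0.5108]
```

View pics/s3.png

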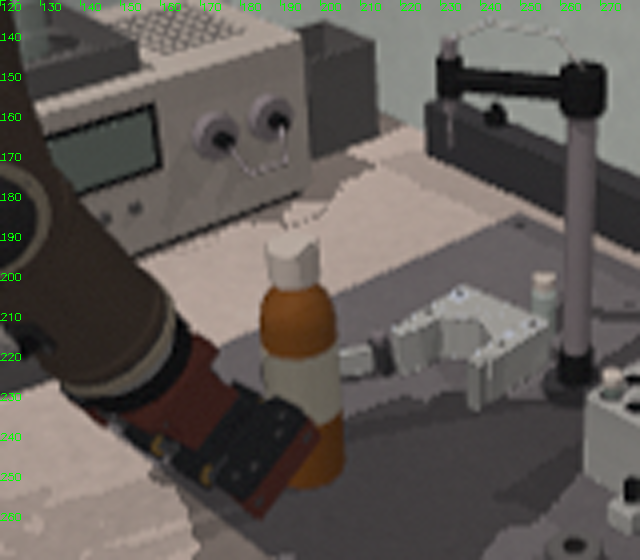

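View pics/w3.png

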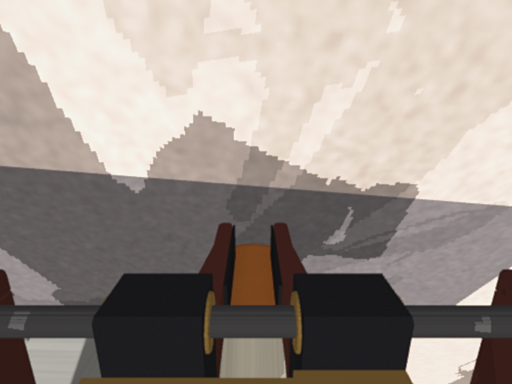

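Run:
```python
from h import *
from bench import manip
np.set_printoptions(precision=4,suppress=True)
Rm=R(YAW,np.radians(30),0)
for x,y,v in[(-.175,.0033,.04),(-.13,0.001,.05),(-.08,0,.05)]:
    try: print(manip.move_straight(tcp(st(x,y,.011),Rm),Rm,velocity=v,force_limit=12))
    except manip.IKError as e: print("IK",e);break
    o=manip.get_obs();print(o["time"],tipst(o),o["joints"],o["ft_force"])
im=manip.read_camera("side");crop(im,120,130,280,270,4,"pics/s4.png")
im=manip.read_camera("top");crop(im,180,110,270,240,4,"pics/t4.png")
```

```text
False
7.1583 [-0.1748  0.0033  0.0111] [-0.5556  0.468  -0.1533  2.4249  2.0993  0.3949 -1.0458] [ 0.5032  0.4101 -0.3358]
False
8.2083 [-0.1298  0.001   0.0112] [-0.5453  0.4958 -0.0873  2.3377  2.0816  0.3251 -0.9626] [0.206  0.989  0.1234]
False
9.3583 [-0.0799 -0.      0.0112] [-0.5637  0.5333  0.0037  2.2366  2.031   0.2411 -0.8646] [ 0.3442  0.0852 -0.0321]
```

View pics/s4.png

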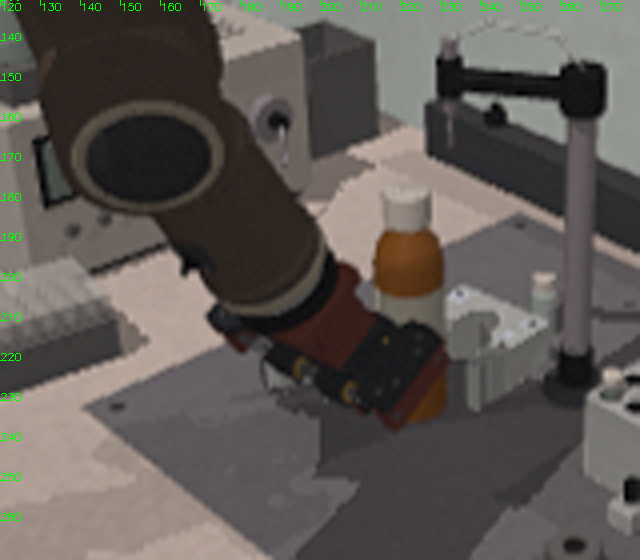

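View pics/t4.png

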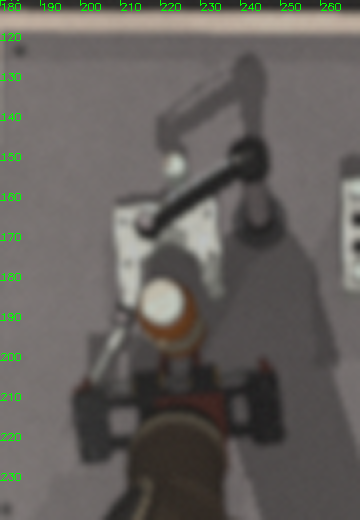

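Run:
```python
from h import *
from bench import manip
np.set_printoptions(precision=4,suppress=True)
Rm=R(YAW,np.radians(30),0)
for x,y,v,f in[(-.045,0,.04,12),(-.026,0,.02,8)]:
    try: print(manip.move_straight(tcp(st(x,y,.011),Rm),Rm,velocity=v,force_limit=f))
    except manip.IKError as e: print("IK",e);break
    o=manip.get_obs();print(o["time"],tipst(o),o["joints"],o["ft_force"])
im=manip.read_camera("side");crop(im,120,130,280,270,4,"pics/s5.png")
im=manip.read_camera("top");crop(im,180,110,270,240,4,"pics/t5.png")
print(manip.get_obs()["ft_force"])
```

```text
False
10.4833 [-0.0448 -0.      0.0111] [-0.5915  0.5645  0.0787  2.1633  1.9641  0.1772 -0.7786] [-0.1456  0.078  -0.471 ]
True
11.2 [-0.0312 -0.0001  0.0102] [-0.5984  0.5792  0.1034  2.1324  1.906   0.1521 -0.7136] [-1.7339  0.0536  1.4562]
[-0.5595 -1.0092 -0.0284]
```

View pics/s5.png

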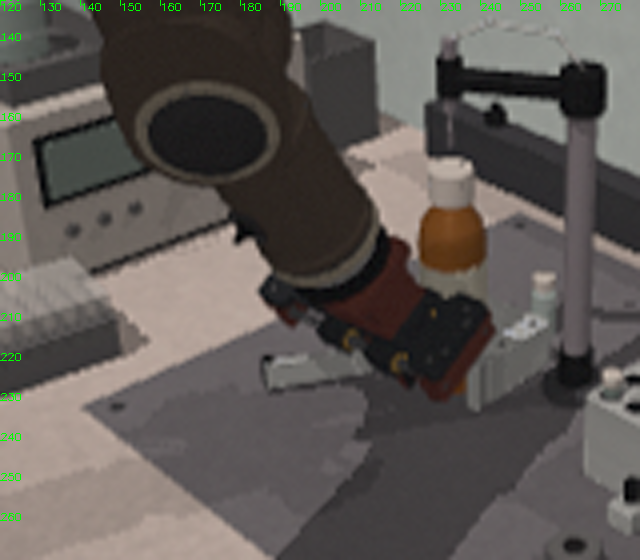

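View pics/t5.png

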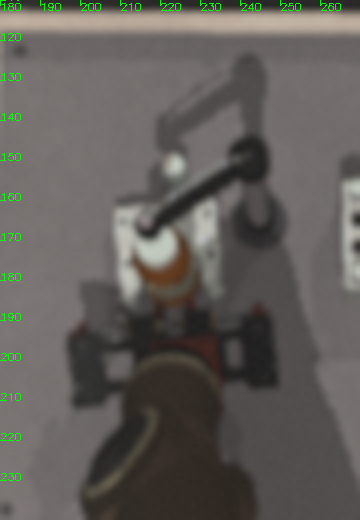

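Run:
```python
from h import *
from bench import manip
import json
np.set_printoptions(precision=4,suppress=True)
Rm=R(YAW,np.radians(30),0)
manip.move_straight(tcp(st(-.075,0,.013),Rm),Rm,velocity=.08)
manip.move_straight(tcp(st(-.13,0,.2),Rm),Rm,velocity=.15)
R0=R(YAW,0,0)
manip.gripper_to(.0)
manip.reach([.53,.215,.52],R0)
o=manip.get_obs();print(o["time"],o["ee_pos"],o["width"])
c=manip.get_calibration("wrist");im=manip.read_camera("wrist");cv2.imwrite("pics/w6.png",im[:,:,::-1])
c["pose"]=c["pose"].tolist();json.dump(c,open("w6.json","w"))
c["pose"]=np.array(c["pose"])
print("expected cap",proj(c,st(0,0,.185)),"gateend",proj(c,st(-.1101,.0955,.033)),"rear",proj(c,st(.064,-.046,.04)))
crop(im,190,120,350,270,5,"pics/w6c.png")
t=manip.get_calibration("top");print("box",at(t,139,225,.062),at(t,164,225,.062),at(t,150,257,.062))
```

```text
15.8167 [0.5298 0.2148 0.5187] 0.0002372586422177907
expected cap [246.8323 277.5697] gateend [311.8692 156.2206] rear [220.8055 261.065 ]
box [0.4766 0.5096 0.062 ] [0.4773 0.4214 0.062 ] [0.3653 0.4664 0.062 ]
```

View pics/w6c.png

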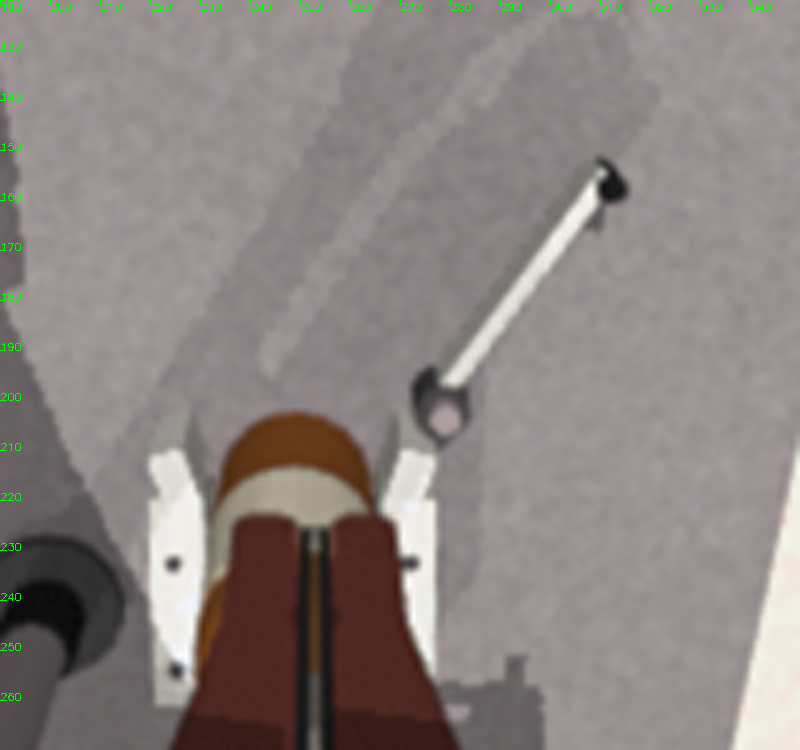

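Run:
```python
from h import *
from bench import manip
import json
np.set_printoptions(precision=3,suppress=True)
c=json.load(open("w6.json"));c["pose"]=np.array(c["pose"])
for x in(0,-.005,-.01): print(proj(c,st(x-.026,0,0)),proj(c,st(x-.026,0,.003)))
print([inv(at(c,249,202.6,z)) for z in (0,.004)])
Rm=R(YAW,np.radians(30),0)
P=np.array([-.036,.048])
def pt(q,L=.06,ex=0):
    d=np.array([-np.sin(q),-np.cos(q)]);n=np.array([np.cos(q),-np.sin(q)])
    off=max(np.dot([x,y],n) for x in(-.022,.0087) for y in(-.0135,.0135))
    return P+L*d-(off+ex)*n
for q in(2.14,1.6,1,.5,0): p=pt(q,ex=.015 if q>2 else 0);print(q,p,st(*p,.02),manip.inverse_kinematics(tcp(st(*p,.015),Rm),Rm))
p=pt(2.14,ex=.015);print(manip.inverse_kinematics(tcp(st(*p,.2),Rm),Rm))
```

```text
[248.834 201.404] [248.811 202.013]
[248.823 198.6  ] [248.8   199.196]
[248.812 195.781] [248.788 196.362]
[array([-0.024,  0.   ,  0.   ]), array([-0.025,  0.   ,  0.004])]
2.14 [-0.066  0.113] [0.574 0.325 0.02 ] [-0.117  0.757 -0.837  2.051  1.63   0.794 -0.394]
1.6 [-0.096  0.064] [0.55  0.274 0.02 ] [-0.046  0.702 -0.835  2.168  1.702  0.747 -0.465]
1 [-0.095  0.029] [0.555 0.239 0.02 ] [ 0.028  0.686 -0.833  2.202  1.745  0.709 -0.456]
0.5 [-0.077  0.002] [0.576 0.214 0.02 ] [ 0.098  0.693 -0.833  2.186  1.758  0.678 -0.394]
0 [-0.045 -0.012] [0.61  0.204 0.02 ] [-0.008  0.642 -0.627  2.133  1.727  0.524 -0.357]
[-0.655  0.283 -0.117  1.971  0.675  0.559  0.405]
```

```bash
cat >> h.py <<'E'
P=np.array([-.036,.048])
def pt(q,L=.06,ex=0):
    d=np.array([-np.sin(q),-np.cos(q)]);n=np.array([np.cos(q),-np.sin(q)])
    off=max(np.dot([x,y],n) for x in(-.022,.0087) for y in(-.0135,.0135))
    return P+L*d-(off+ex)*n
E
python3 - <<'E'
from h import *
from bench import manip
np.set_printoptions(precision=3,suppress=True)
Rm=R(YAW,np.radians(30),0)
p=pt(2.14,ex=.015)
manip.reach(tcp(st(*p,.22),Rm),Rm)
print(manip.move_straight(tcp(st(*p,.015),Rm),Rm,velocity=.12,force_limit=6))
o=manip.get_obs();print(o["time"],tipst(o),o["joints"],o["ft_force"])
for q in (2.14,1.9,1.6,1.3):
    hit=manip.move_straight(tcp(st(*pt(q),.015),Rm),Rm,velocity=.05,force_limit=10)
    o=manip.get_obs();print(q,hit,o["time"],tipst(o),o["ft_force"])
    if hit: break
im=manip.read_camera("side");crop(im,120,130,280,270,4,"pics/s7.png")
im=manip.read_camera("top");crop(im,180,110,270,240,4,"pics/t7.png")
E
```

```text
False
18.4667 [-0.066  0.112  0.015] [-0.969  0.598  0.277  2.108  1.382  0.158 -0.432] [0.105 0.388 0.393]
2.14 False 18.9167 [-0.074  0.1    0.015] [ 0.965  0.043 -0.111]
1.9 False 19.4333 [-0.086  0.087  0.015] [0.35  0.505 0.064]
1.6 False 20.0667 [-0.095  0.064  0.015] [ 3.32  -0.454 -0.086]
1.3 False 20.5667 [-0.099  0.047  0.015] [ 0.848 -0.608 -0.04 ]
```

View pics/s7.png

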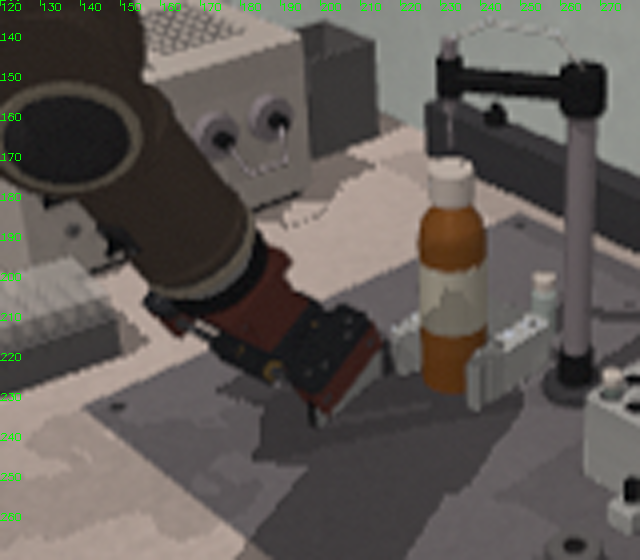

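View pics/t7.png

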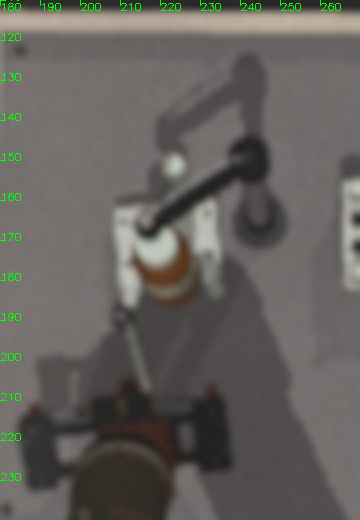

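Run:
```python
from h import *
from bench import manip
np.set_printoptions(precision=3,suppress=True)
Rm=R(YAW,np.radians(30),0)
for q in (1.05,.8,.6,.4,.2,0):
    hit=manip.move_straight(tcp(st(*pt(q),.015),Rm),Rm,velocity=.05,force_limit=10)
    o=manip.get_obs();print(q,hit,o["time"],tipst(o),o["ft_force"],o["joints"])
    if hit: break
im=manip.read_camera("side");crop(im,120,130,280,270,4,"pics/s8.png")
im=manip.read_camera("top");crop(im,180,110,270,240,4,"pics/t8.png")
```

```text
1.05 False 21.1083 [-0.096  0.032  0.015] [-0.195 -0.611  0.312] [-0.725  0.524  0.101  2.248  1.962  0.224 -0.886]
0.8 False 21.575 [-0.09   0.017  0.015] [-0.78  -0.28   0.471] [-0.674  0.523  0.083  2.248  2.009  0.221 -0.898]
0.6 False 21.9917 [-0.082  0.006  0.015] [-0.825 -0.168  0.415] [-0.638  0.526  0.076  2.239  2.037  0.212 -0.896]
0.4 False 22.4167 [-0.071 -0.003  0.015] [ 0.71   0.385 -0.187] [-0.61   0.533  0.078  2.223  2.052  0.198 -0.885]
0.2 False 22.85 [-0.059 -0.009  0.015] [-0.477 -0.41   0.857] [-0.593  0.542  0.088  2.2    2.05   0.179 -0.862]
0 False 23.2917 [-0.045 -0.012  0.015] [-1.373  0.185  0.344] [-0.587  0.554  0.103  2.171  2.023  0.156 -0.819]
```

View pics/s8.png

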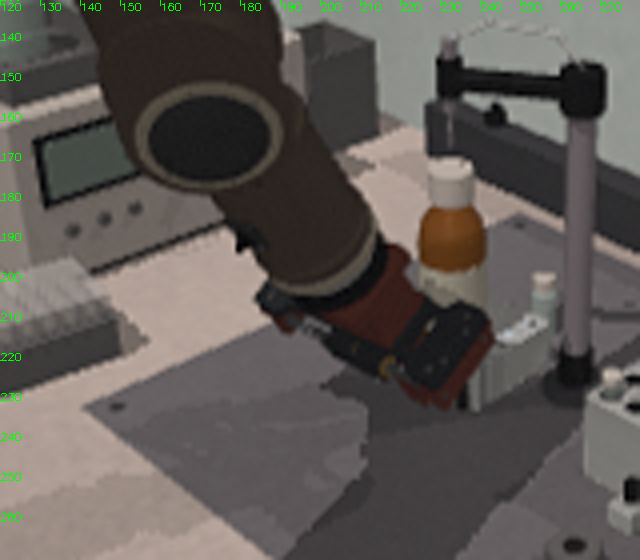

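View pics/t8.png

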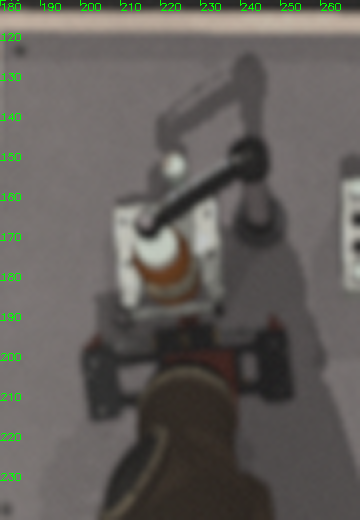

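Gate bar now lies across the mouth, its knob at top pixel (234,188). I press gently to confirm the stop, back off, and look.

Run:
```python
from h import *
from bench import manip
import json
np.set_printoptions(precision=3,suppress=True)
Rm=R(YAW,np.radians(30),0)
print(manip.move_straight(tcp(st(-.040,-.012,.015),Rm),Rm,velocity=.02,force_limit=6))
o=manip.get_obs();print(o["time"],tipst(o),o["ft_force"],o["joints"])
manip.move_straight(tcp(st(-.085,-.012,.02),Rm),Rm,velocity=.08)
manip.move_straight(tcp(st(-.13,0,.2),Rm),Rm,velocity=.15)
manip.reach([.52,.215,.52],R(YAW,0,0))
c=manip.get_calibration("wrist");im=manip.read_camera("wrist");cv2.imwrite("pics/w9.png",im[:,:,::-1])
crop(im,190,160,310,270,6,"pics/w9c.png")
for q in(0,.1): 
  k=P+.087*np.array([-np.sin(q),-np.cos(q)])+.003*np.array([np.cos(q),-np.sin(q)]);print("knob",q,proj(c,st(*k,.033)))
print("front base",proj(c,st(-.026,0,0)),"pivot",proj(c,st(*P,.04)))
c["pose"]=c["pose"].tolist();json.dump(c,open("w9.json","w"));print(manip.get_obs()["time"])
im=manip.read_camera("side");cv2.imwrite("pics/s9.png",im[:,:,::-1])
im=manip.read_camera("top");cv2.imwrite("pics/t9.png",im[:,:,::-1])
```

```text
True
23.6 [-0.045 -0.012  0.014] [-1.482  0.052  0.666] [-0.587  0.556  0.104  2.169  2.014  0.152 -0.81 ]
knob 0 [223.301 210.165]
knob 0.1 [223.233 205.02 ]
front base [248.212 206.891] pivot [278.538 210.037]
27.925
```

View pics/w9c.png

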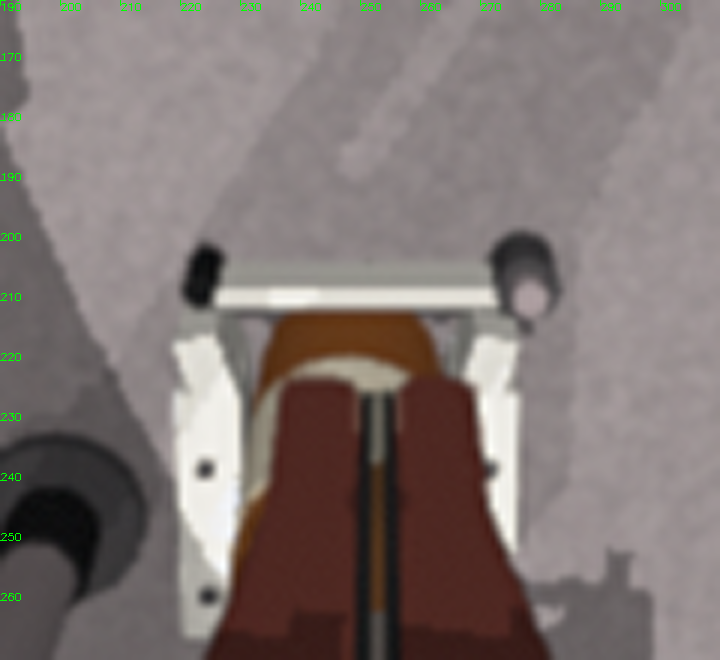

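View pics/s9.png

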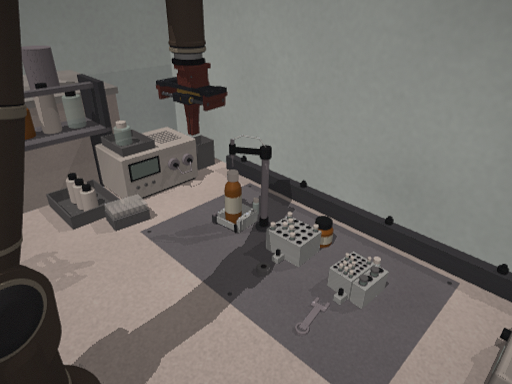

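View pics/t9.png

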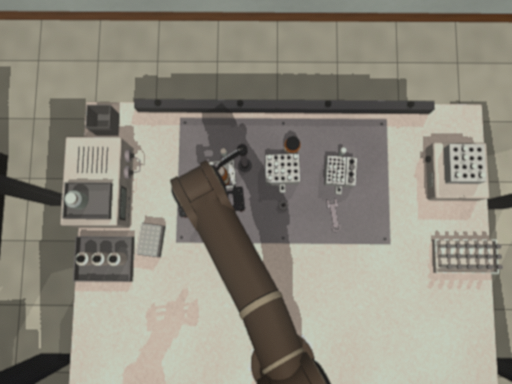

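Run:
```python
from bench import manip
o=manip.get_obs();print(o["time"],o["ft_force"]);print(manip.sign_off())
```

```text
28.025 [-0.7874157   0.8175925  -0.41478713]
the job is handed in; nothing more can be done
None
```

The bottle is home under the needle and the gate is shut behind it. I handed the job in at about 28 s of the 72 s allowed.

**What I did:**
- I located the station, bottle and gate from one wrist picture. The fit to known station points was about 1 mm, with the worst point 1.8 mm off.
- I pushed the bottle at about 16 mm height with two low, 30°-tilted fingertips set 20 mm apart. It slid in upright until the force rose, which showed it was against the V.
- I backed out, closed the fingers, and swept the gate round from about 2.14 rad to its stop.

**Last checks:**
- **Bottle:** before I swung the gate, the bottle's front edge measured 1–2 mm from where it should be when home. In the final side view it still stands upright under the needle.
- **Gate:** the end knob sits at pixel (223.3, 209.7), against (223.3, 210.2) predicted for fully shut. A gentle extra press on the bar met the stop at once.
- **Other loose things:** I compared them by eye only, in the before and after pictures, and they look unmoved.
- **Robot:** it was clear of everything when I handed in.

No check failed. The coarser top-camera estimates differed from the wrist ones by a few millimetres, so I used the wrist values.

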